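Lay out the test station round the dish and the beaker

TASK

Lay out the test station on the grey tile, left and right as seen from the robot, with each thing upright and centred in its ring: the crucible in the ring just left of the porcelain dish and its lid laid squarely on top of it, the dropper bottle in the ring just right of the dish, and the largest of the three stoppers in the ring just right of the glass beaker. Leave the two smaller stoppers where they are, and do not tip the dropper bottle over on the way.

Things in the scene. Friction and masses are not known exactly. Their poses are not given: they have to be found in the camera images.
- tile: Fixed flat grey tile, 200 (x) x 320 (y) x 8 mm; origin at centre of underside, z up, x away from the robot, y left, turned a little. Six flat printed dark rings, 56 mm outside: centres at x = -45 (front row) and +45 mm (back row), y = +100 (left), 0, -100 mm (right). The dish stands on one middle ring, the beaker on the other; which is which varies.
- dish: White porcelain evaporating dish with a pouring lip, 87 x 94 mm, 48 mm high, fixed on a middle ring of the tile; origin at the centre of that ring, on the tile's top; axes parallel to the tile's. The ring to its left is at y = +100 mm, the ring to its right at y = -100 mm in its frame.
- beaker: Empty glass beaker with spout, 52 x 55 mm, 70 mm high, fixed on the other middle ring; origin at the centre of that ring, on the tile's top; axes parallel to the tile's. The ring to its right is at y = -100 mm in its frame.
- crucible: White porcelain crucible, open cup, loose, about 40 g: 40 mm across the rim, 24 mm across the foot, 36 mm high; origin at the centre of its underside, z up. Grip it from above across the outside of the rim.
- lid: White porcelain crucible lid, loose, 25 g: flat round disc 43 mm across, 3.5 mm thick at the edge and 6 mm near the middle, with a knob in its centre, 15 mm across and from 12 to 19 mm above the underside (12 mm across below that); 21 mm high in all. Origin at centre of underside, z up. On the crucible it lies flat on the rim, its underside 36 mm above the crucible's.
- dropper: Small round brown glass dropper bottle with a rubber bulb on top, loose, about 50 g: 36 mm across, 85 mm high; origin at the centre of its underside, z up. The straight glass body reaches up to about 40 mm; the solid part ends at 62 mm, the bulb above it gives way. It may lean by about 3 degrees as it stands.
- stopper_large: Largest of the three stoppers, brick-coloured rubber, loose, 18 g: 30 mm across, 26 mm high, standing; origin at the centre of its underside, z up.
- cork_1: One of two like cork stoppers, loose, 22 mm across, 26 mm high, standing; origin at the centre of its underside. To be left where it is.
- cork_2: The other cork stopper, the same in shape and size. To be left where it is.
Not all that is in view belongs to the job. Leave any orange look-alike of the crucible alone.

How it is judged (in metres and radians):
At the end, for the whole second after the job is handed in: Crucible left of dish, dropper right of dish, largest stopper right of beaker: upright on the tile, within 12 mm of ring centre along both tile axes; lid flat, upright on crucible, within 8 mm of its axis; all released, at rest; smaller stoppers within 30 mm of their start (x of crucible in the frame of dish between -0.012 and 0.012 m and y of crucible in the frame of dish between 0.088 and 0.112 m and z of crucible in the frame of tile between 0.003 and 0.013 m and angle between each of crucible, dropper, stopper_large, lid's own z axis and vertical below 0.15 rad and x of dropper in the frame of dish between -0.012 and 0.012 m and y of dropper in the frame of dish between -0.112 and -0.088 m and z of dropper in the frame of tile between 0.003 and 0.013 m and x of stopper_large in the frame of beaker between -0.012 and 0.012 m and y of stopper_large in the frame of beaker between -0.112 and -0.088 m and z of stopper_large in the frame of tile between 0.003 and 0.013 m and horizontal distance between lid and crucible below 0.008 m and z of lid in the frame of crucible between 0.032 and 0.04 m and linear speed of each of crucible, lid, dropper, stopper_large below 0.02 m/s and angular speed of each of crucible, lid, dropper, stopper_large below 0.3 rad/s and distance of each of cork_1, cork_2 from where it was at the start of the episode below 0.03 m); the robot touches nothing.
It fails at once if the dropper bottle was tipped over (angle between dropper's own z axis and vertical above 0.8 rad).
It fails at once if one of the two smaller stoppers was moved away (distance of any of cork_1, cork_2 from where it was at the start of the episode above 0.03 m).
It also fails if it takes over 112 s, if anything falls off the work surface, if the arm or the gripper's body presses on something with over 40 N, if the wrist force passes 120 N, or if a joint passes its speed limit or range.

ROBOT

A 7-joint arm with a two-finger parallel gripper is mounted at the origin on a cart in front of the work surface, level with it; the furniture and walls round the work are solid. World frame = base frame: x ahead of the robot, y to its left, z up, the work surface at z = 0. Lengths are in mm, angles in rad, forces in N, time in s.
With the tool pointing down it reaches from about 400 to 900 mm from the base axis. Payload 5.5 kg.
Tool frame: the origin (TCP) lies between the finger pads; the fingertips stand 8 mm ahead of it and the grasp point (between the pads) lies 11 mm behind it; z points along the fingers, y is the line along which they close (so a half turn about z gives the same grasp; the last joint's range is limited). The gripper opens to 92 mm and grips with 3 to 60 N. Pads are 19 mm wide; open, the fingers measure 130 mm over their backs; the gripper's body (75 mm by 190 mm) begins 47 mm behind the grasp point.
Start: joints at [1.368, 0.501, -0.427, 1.55, 0.221, 1.138, -0.21], TCP at [291.97, -580.735, 234.729] pointing down, gripper open.
Joint ranges: [-2.88, 2.88], [-0.31, 2.03], [-1.54, 1.56], [0.2, 2.42], [-1.41, 4.55], [0.19, 2.02], [-2.57, 2.57]. Speed limits (rad/s): [2.57, 2.57, 3.14, 3.14, 3.14, 3.14, 3.14].

INTERFACE

Orientations are given as [roll, pitch, yaw] about the fixed x, y, z axes, in that order (R = Rz(yaw) Ry(pitch) Rx(roll)).
In Python, from cell import telemetry, get_image, job, spotter gives the robot as it stands. The module is installed in compiled form; this text tells all that it offers.
- The arm moves only by the shell command python3 -m inch 'ROWS' [OPENING] [FORCE]. ROWS is JSON, a list that holds one entry, the list of rows, each a list of 4 numbers: the shift along the tool's x, y, z normalised to -1 to 1, where 1 is 0.3 m, then the turn about the tool's z normalised to -1 to 1, where 1 is 360 degrees. In form: [[[x, y, z, twist], ...]]. A call has 1 to 8 rows; each row shifts and turns the commanded pose from where the row before left it, along the tool's axes as they then stand; what a row does not reach is not made up. A row lasts 1/8 s, in which the tool goes at most 62.5 mm and 10.7 degrees, less where a joint would pass 70% of its speed; a pose out of reach is approached as far as the arm can. A call with a number of a shift or a turn outside -1 to 1 is refused whole. A call with a gripper value outside its range is refused whole. OPENING is the closure in counts, from 0 (fully open) to 255 (shut), set as the call begins (- or left out, the last holds). The fingers move at their own pace and stop on an object; FORCE is the grip in N (left out, the last holds). Time passes only in rows, so rows that do not move let the fingers close. It gives the time, the measured TCP pose, the force, the opening and the grip force at its end, in the units of the state.
- telemetry.sense(): the state, without advancing time (a new reading comes with each control period).
- get_image(name): name is "scene" or "top" or "wrist"; returns a dict with "pixels" (400x640x3 uint8, red, green, blue), "K" (3x3 intrinsics, pixels), "R" (3x3) and "t" (3): a world point X has camera coordinates R X + t. Camera axes: x right, y down, z forward; pixel columns grow to the right and rows downward; lengths in mm; the calibration is good to about 2 mm. A picture is of the moment at which its call begins. There is no depth.
- job.finish_job(): hands the job in; it is judged then, once.
Trained networks look in the newest picture that a camera, given by its name, has taken for a name from the list of things; names that differ only in an ending like _2 or _b are one class to them, and where a whole thing is asked for, a point or a joint stands for the part that bears it (a point fixed in the world has none). Each returns a list of dicts, best first, with "score" (0 to 1); they miss things now and then, are a little off and sometimes report something else, mostly with a low value. They report only what shows in the picture. A call takes as long as a camera call. They do not tell look-alikes from the thing itself.
- spotter.look_for(camera, label): "point" ([x, y, z] in mm, in the coordinates of the camera as it stood for that picture, good to about 4 mm: the middle of the surface that is visible of it).
- spotter.silhouettes(camera, label): "mask" (400x640 bool, what is visible of it).
The state is a dict: "clock": time; "joints": joint angles; "qd": joint speeds; "tau": joint torques, N m; "ee_pos": TCP position; "eef_rot": TCP orientation; "force": force on the tool from outside, world axes, zero at the start; "ft_torque": the same for the moment, N m; "width": finger opening in mm; "grasp_force": force on a finger pad.
Only numpy, scipy, OpenCV 4.12 (cv2) and the standard library are available. Lean on these libraries where they do the work, as an engineer would, in place of code of your own. Each camera call takes 0.05 s, during which the arm holds its last target. There are 200 camera calls.

## Working session

There is one attempt and no reset: what is moved stays moved. The work goes in short steps, Python scripts to look and compute and a shell command to move; the robot and the scene stay as the last step left them, time stands still between calls to the robot, and variables do not carry over. Pictures are saved under pics/ and viewed, at most 14 in all, crops included, and the job is handed in when it is done.

```bash
mkdir -p pics; python3 - <<'E'
from cell import telemetry,get_image
import cv2
s=telemetry.sense();print(s['clock'],s['ee_pos'],s['eef_rot'],s['width'])
for n in("scene","top"):
    g=get_image(n);cv2.imwrite(f"pics/{n}0.png",g["pixels"][:,:,::-1]);print(n,g["K"],g["R"],g["t"])
E
```

```text
0.0 [ 291.58582952 -580.16561415  233.67619792] [-3.13965084e+00 -5.08778636e-05  4.65847335e-01] 91.85399578604799
scene [[458.69798524   0.         317.98425807]
 [  0.         458.69798524 203.54747184]
 [  0.           0.           1.        ]] [[-7.13761082e-01 -7.00388997e-01 -6.09061556e-04]
 [-4.58099331e-01  4.67502982e-01 -7.56033045e-01]
 [ 5.29801964e-01 -5.39347953e-01 -6.54533165e-01]] [ 366.38276916  248.83173528 1019.28874221]
top [[409.80142082   0.         319.00107832]
 [  0.         409.80142082 198.07568371]
 [  0.           0.           1.        ]] [[ 7.98101963e-03 -9.99967081e-01  1.46310098e-03]
 [-9.94177823e-01 -8.09202571e-03 -1.07447546e-01]
 [ 1.07455849e-01 -5.97041575e-04 -9.94209678e-01]] [ -15.25861442  486.89999015 1277.19017944]
```

View pics/scene0.png

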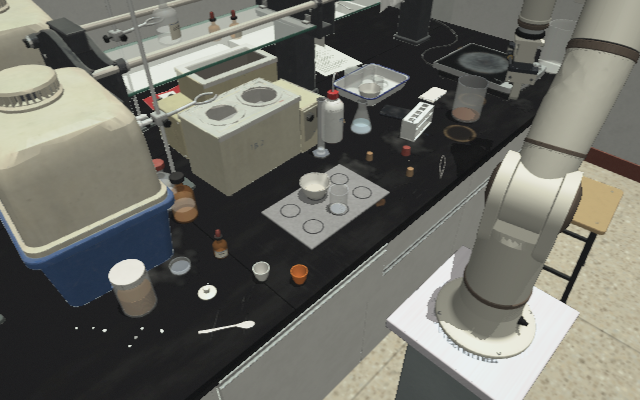

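View pics/top0.png

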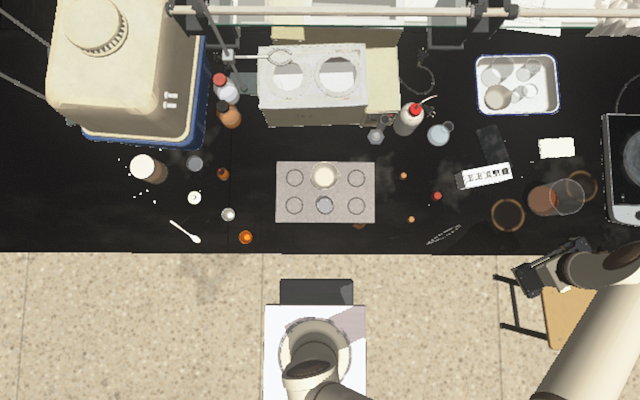

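```bash
python3 - <<'E'
from cell import get_image,spotter
import numpy as np
for n in("scene","top"):
    g=get_image(n)
    for l in("tile","dish","beaker","crucible","lid","dropper","stopper_large","cork_1"):
        for d in spotter.look_for(n,l):
            p=np.array(d["point"]);uv=g["K"]@p;uv=uv[:2]/uv[2]
            print(n,l,round(d["score"],2),(g["R"].T@(p-g["t"])).round(0),uv.round(0))
E
```

```text
scene tile 0.62 [490.  21.  13.] [319. 212.]
scene dish 0.77 [561. -36.  44.] [315. 183.]
scene beaker 0.58 [459. -18.  59.] [337. 198.]
scene beaker 0.49 [440. 273.  25.] [260. 269.]
scene crucible 0.74 [443. 274.  26.] [258. 268.]
scene crucible 0.48 [365. 214.  21.] [299. 274.]
scene lid 0.66 [486. 403.   4.] [204. 295.]
scene dropper 0.85 [553. 305.  39.] [219. 248.]
scene stopper_large 0.58 [ 494. -382.   22.] [406. 150.]
scene cork_1 0.55 [ 561. -272.   19.] [368. 156.]
scene cork_1 0.49 [ 415. -299.   17.] [410. 173.]
top tile 0.6 [502. -34.   8.] [326. 194.]
top dish 0.75 [555. -29.  27.] [325. 177.]
top beaker 0.75 [466. -31.   9.] [325. 205.]
top crucible 0.62 [431. 279.  10.] [228. 215.]
top lid 0.66 [486. 389.   7.] [195. 198.]
top dropper 0.63 [558. 285.  42.] [226. 174.]
top stopper_large 0.53 [ 497. -387.   25.] [437. 196.]
top cork_1 0.63 [ 567. -277.   22.] [402. 174.]
```

The scene shows the dish at (315,185) on the back middle ring and the beaker at (338,202) on the front one. The crucible is at (261,271), the orange look-alike at (299,274), the lid at (207,292), the dropper at (220,243) and the red stopper at (407,150). The top view agrees, with the tile at about (325,192). Next I'll measure precisely.

```bash
cat >h.py <<'E'
from cell import telemetry,get_image,spotter
import numpy as np,cv2
from scipy.optimize import least_squares
def proj(g,P):
    c=P@g["R"].T+g["t"];q=c@g["K"].T;return q[:,:2]/q[:,2:]
def back(g,uv,z):
    d=g["R"].T@(np.linalg.inv(g["K"])@np.array([uv[0],uv[1],1.]));o=-g["R"].T@g["t"]
    return o+d*(z-o[2])/d[2]
A=np.linspace(0,2*np.pi,40,endpoint=False)
def hull(prof):
    return np.vstack([np.c_[r*np.cos(A),r*np.sin(A),0*A+z] for r,z in prof])
PROF=dict(crucible=[(12,0),(20,36)],lid=[(21.5,0),(21.5,3.5),(7.5,12),(7.5,19),(6,21)],
 dropper=[(18,0),(18,40),(6,62),(6,85)],stopper_large=[(13,0),(15,26)],cork_1=[(11,0),(11,26)])
def cen(uv):
    h=cv2.convexHull(uv.astype(np.float32));m=cv2.moments(h);return np.array([m['m10'],m['m01']])/m['m00']
def locate(views,label,z=0,guess=(500,0)):
    """views: list of (g,mask); xy whose model hull centroid matches that of mask hull"""
    tg=[(g,cen(np.argwhere(m)[:,::-1])) for g,m in views]
    H=hull(PROF[label])+[0,0,z]
    r=least_squares(lambda p:np.concatenate([cen(proj(g,H+[p[0],p[1],0]))-c for g,c in tg]),guess)
    return r.x,r.fun
E
python3 - <<'E'
from h import *
G={n:get_image(n) for n in("scene","top")}
gu=dict(crucible=(437,276),lid=(486,395),dropper=(555,292),stopper_large=(495,-385),cork_1=(565,-275))
for l in gu:
    v=[]
    for n,g in G.items():
        best=None
        for d in spotter.silhouettes(n,l):
            m=d["mask"];c=np.argwhere(m).mean(0)[::-1];e=np.linalg.norm(c-proj(g,np.array([[*gu[l],15.]]))[0])
            if e<20 and best is None: best=(g,m)
        if best: v.append(best);x,f=locate([best],l,0,gu[l]);print(l,n,x.round(1),best[1].sum())
    if len(v)==2: x,f=locate(v,l,0,gu[l]);print(l,"both",x.round(1),f.round(2))
for n,(rc) in dict(top=(270,155,385,228),scene=(255,160,395,255)).items():
    g=G[n];img=cv2.cvtColor(g["pixels"],cv2.COLOR_RGB2GRAY)
    up=cv2.resize(img[rc[1]:rc[3],rc[0]:rc[2]],None,fx=6,fy=6,interpolation=cv2.INTER_CUBIC)
    th=cv2.adaptiveThreshold(up,255,cv2.ADAPTIVE_THRESH_MEAN_C,cv2.THRESH_BINARY_INV,81,12)
    cs,_=cv2.findContours(th,cv2.RETR_LIST,cv2.CHAIN_APPROX_NONE)
    for c in cs:
        if len(c)<150: continue
        (x,y),ax,an=cv2.fitEllipse(c)
        if 50<max(ax)<170 and min(ax)/max(ax)>.5:
            uv=np.array([(x+.5)/6-.5+rc[0],(y+.5)/6-.5+rc[1]]);print(n,uv.round(1),np.round(ax,0),back(g,uv,8)[:2].round(1))
E
```

```text
crucible scene [435.7 272.6] 265
crucible top [432.1 273.5] 127
crucible both [433.7 272. ] [ 0.74  0.3   0.49 -0.51]
lid scene [492.6 391.8] 197
lid top [487.1 392.6] 128
lid both [489.8 392.9] [ 0.3   0.95 -0.07 -0.84]
dropper scene [564.1 297.6] 288
stopper_large scene [ 499.3 -388.5] 83
stopper_large top [ 497.7 -386.3] 79
stopper_large both [ 498.1 -386.7] [-0.03  0.38  0.1  -0.12]
cork_1 scene [ 565.  -281.2] 57
cork_1 top [ 562.1 -281.3] 42
cork_1 both [ 563.  -281.8] [ 0.53  0.34  0.07 -0.26]
top [355.9 205.6] [87. 89.] [ 465.7 -130.5]
top [324.4 205.2] [84. 93.] [466.2 -28.9]
top [293.9 204.9] [88. 89.] [466.1  69.3]
top [355.9 205.5] [109. 110.] [ 465.7 -130.2]
top [293.8 205. ] [110. 110.] [466.   69.5]
top [324.2 204.7] [107. 122.] [467.7 -28.2]
top [355.9 177.9] [87. 88.] [ 555.8 -130.5]
top [294.3 177.4] [87. 88.] [555.8  69.2]
top [355.9 177.9] [108. 111.] [ 555.7 -130.4]
top [294.2 177.3] [108. 110.] [556.   69.5]
top [323.6 176.7] [137. 157.] [559.  -25.8]
scene [312.8 226. ] [ 75. 108.] [467.1  66.7]
scene [312.8 226.1] [ 93. 132.] [466.9  67.1]
scene [289.9 210.2] [ 69. 104.] [557.6  66.3]
scene [289.8 210.4] [ 86. 126.] [556.9  67.1]
scene [338.1 205.9] [112. 137.] [474.  -40.7]
scene [361.6 192.1] [62. 99.] [ 466.6 -133.6]
scene [361.6 192.2] [ 80. 121.] [ 466.3 -133.1]
scene [338.9 178.6] [60. 93.] [ 556.8 -134.2]
scene [337.5 179.1] [ 74. 142.] [ 558.1 -129.5]
```

```bash
python3 -m inch '[[[0,0,0,-0.0293],[0,0,0,-0.0293],[0,0,0,-0.0293],[0,0,0,-0.0293],[0,0,0,-0.0293],[0,0,0,-0.0293],[0,0,0,0]]]' 0 20; python3 -m inch '[[[0.13,0.14,0,0],[0.13,0.14,0,0],[0.13,0.14,0,0],[0.13,0.14,0,0],[0.125,0.128,0,0],[0,0,0,0],[0,0,0,0]]]'
python3 - <<'E'
from h import *
s=telemetry.sense();print(s['clock'],s['ee_pos'],s['eef_rot'],s['joints'])
g=get_image("wrist");cv2.imwrite("pics/w1.png",g["pixels"][:,:,::-1])
for d in spotter.silhouettes("wrist","stopper_large"): print(d["score"],d["mask"].sum(),locate([(g,d["mask"])],"stopper_large",0,(498,-386)))
E
```

```text
clock: 2.48
ee_pos: [291.8, -580.8, 234.6]
eef_rot: [3.141, -0.0, 1.569]
force: [0.2, -0.0, -0.5]
width: 92.0
grasp_force: 0.0
clock: 3.35
ee_pos: [498.2, -387.7, 234.6]
eef_rot: [-3.141, 0.001, 1.568]
force: [-1.1, -0.8, -0.1]
width: 91.8
grasp_force: 0.0
3.35 [ 498.18525351 -387.65632592  234.64290661] [-3.14089504e+00  6.52311789e-04  1.56824106e+00] [ 1.12540669  0.52796377 -0.71023597  1.59384329  0.36778661  1.15779321
  0.33039881]
0.86 368 (array([ 498.80222601, -386.5314867 ]), array([-5.40972792e-07,  7.91968660e-08]))
```

```bash
python3 -m inch '[[[0.003,0.001,0.18,0],[0,0,0.18,0],[0,0,0.18,0],[0,0,0.14,0],[0,0,0.065,0],[0,0,0,0],[0,0,0,0]]]' 0 20; python3 -m inch '[[[0,0,0,0],[0,0,0,0],[0,0,0,0],[0,0,0,0],[0,0,0,0],[0,0,0,0]]]' 255 20
```

```text
clock: 4.32
ee_pos: [499.1, -387.7, 12.3]
eef_rot: [3.14, 0.001, 1.569]
force: [-1.2, -0.5, 0.3]
width: 92.2
grasp_force: 0.0
clock: 5.08
ee_pos: [498.8, -386.4, 11.2]
eef_rot: [3.142, -0.0, 1.57]
force: [-0.3, -0.2, 0.2]
width: 36.3
grasp_force: 0.0
```

```bash
python3 -m inch '[[[0,0,0,0],[0,0,0,0],[0,0,0,0],[0,0,-0.1,0],[0,0,-0.2,0],[0,0,-0.15,0],[0,0,0,0]]]'; python3 -m inch '[[[0.17,-0.022,0,0],[0.17,-0.022,0,0],[0.17,-0.022,0,0],[0.17,-0.022,0,0],[0.17,-0.021,0,0],[0,0,0,0],[0,0,0,0]]]'
python3 - <<'E'
from h import *
g=get_image("wrist");cv2.imwrite("pics/w2.png",g["pixels"][:,:,::-1])
s=telemetry.sense();print(s['ee_pos'],s['eef_rot'],s['width'])
E
```

```text
clock: 5.95
ee_pos: [501.5, -387.9, 150.8]
eef_rot: [3.135, 0.005, 1.57]
force: [1.0, -0.2, -0.2]
width: 27.3
grasp_force: 19.9
clock: 6.82
ee_pos: [465.8, -131.9, 145.7]
eef_rot: [-3.141, 0.0, 1.571]
force: [-0.5, 0.0, 0.2]
width: 27.2
grasp_force: 19.9
[ 465.88709803 -132.55754994  145.72263316] [-3.14088029e+00  1.92606332e-04  1.56911448e+00] 27.340641155641805
```

View pics/w2.png

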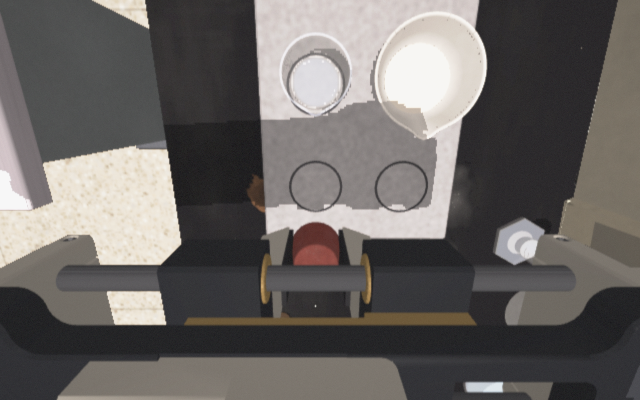

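The wrist picture shows the stopper held at (316,245), the front right ring at (315,187) and the back right ring at (401,186). I'll fit the rings from this picture.

```bash
cat >>h.py <<'E'
def rings(g,rc,dark=True):
    img=cv2.cvtColor(g["pixels"],cv2.COLOR_RGB2GRAY)
    up=cv2.resize(img[rc[1]:rc[3],rc[0]:rc[2]],None,fx=4,fy=4,interpolation=cv2.INTER_CUBIC)
    th=cv2.adaptiveThreshold(up,255,cv2.ADAPTIVE_THRESH_MEAN_C,cv2.THRESH_BINARY_INV,61,10)
    for c in cv2.findContours(th,cv2.RETR_LIST,cv2.CHAIN_APPROX_NONE)[0]:
        if len(c)<200: continue
        (x,y),ax,an=cv2.fitEllipse(c)
        if 100<max(ax)<400 and min(ax)/max(ax)>.8:
            uv=np.array([(x+.5)/4-.5+rc[0],(y+.5)/4-.5+rc[1]]);print(uv.round(1),np.round(ax,0),back(g,uv,8)[:2].round(1))
E
python3 - <<'E'
from h import *
rings(get_image("wrist"),(270,145,440,222))
E
```

```text
[400.9 184.2] [174. 197.] [ 555.2 -129.5]
[314.9 184.6] [178. 194.] [ 464.7 -129.8]
```

```bash
python3 -m inch '[[[0.004,0,0.15,0],[0,0,0.15,0],[0,0,0.08,0],[0,0,0.03,0],[0,0,0.007,0],[0,0,0,0],[0,0,0,0],[0,0,0,0]]]'; python3 -m inch '[[[0,0,0,0],[0,0,0,0],[0,0,0,0],[0,0,0,0],[0,0,0,0],[0,0,0,0]]]' 120 20
```

```text
clock: 7.92
ee_pos: [466.7, -130.5, 21.8]
eef_rot: [3.14, 0.001, 1.57]
force: [0.4, -0.0, -0.8]
width: 27.6
grasp_force: 19.9
clock: 8.68
ee_pos: [466.1, -130.2, 21.1]
eef_rot: [-3.142, -0.0, 1.57]
force: [0.5, -1.3, 0.2]
width: 48.5
grasp_force: 0.0
```

```bash
python3 -m inch '[[[0,0,-0.1,0],[0,0,-0.2,0],[0,0,-0.2,0],[0,0,-0.2,0],[0.1,0,-0.03,0],[0.18,-0.02,0,0],[0.18,-0.02,0,0],[0.18,-0.02,0,0]]]' 0; python3 -m inch '[[[0.18,-0.02,0,0],[0.18,-0.02,0,0],[0.18,-0.008,0,0],[0.16,0,0,0],[0,0,0,0],[0,0,0,0],[0,0,0,0]]]'
python3 - <<'E'
from h import *
g=get_image("wrist");cv2.imwrite("pics/w3.png",g["pixels"][:,:,::-1])
s=telemetry.sense();print(s['ee_pos'],s['eef_rot'],s['joints'])
for l,gu in dict(crucible=(434,272),dropper=(558,292),lid=(488,393)).items():
  for d in spotter.silhouettes("wrist",l): print(l,d["score"],d["mask"].sum(),cen(np.argwhere(d["mask"])[:,::-1]),locate([(g,d["mask"])],l,0,gu)[0])
g=get_image("top")
for d in spotter.silhouettes("top","stopper_large"): print(d["score"],d["mask"].sum(),locate([(g,d["mask"])],"stopper_large",8,(466,-131))[0])
g=get_image("scene")
for d in spotter.silhouettes("scene","stopper_large"): print(d["score"],d["mask"].sum(),locate([(g,d["mask"])],"stopper_large",8,(466,-131))[0])
E
```

```text
clock: 9.68
ee_pos: [447.8, 63.2, 240.3]
eef_rot: [3.141, 0.001, 1.57]
force: [0.5, -0.1, 0.9]
width: 91.9
grasp_force: 0.0
clock: 10.55
ee_pos: [434.3, 270.1, 239.9]
eef_rot: [-3.141, 0.001, 1.568]
force: [0.8, 0.0, 0.1]
width: 91.6
grasp_force: 0.0
[434.4277081  270.03608306 239.96491566] [3.14150528e+00 1.13514043e-03 1.56771987e+00] [ 0.21823128  0.37041801 -1.0059733   1.87544221  0.35338588  1.08863013
 -0.92824132]
crucible 0.8 761 [314.51073059 171.10182648] [432.43033564 273.10887655]
crucible 0.64 715 [262.18645302 211.77008983] [361.86102681 216.92759357]
dropper 0.61 947 [418.05645743 151.88924964] [563.82607342 296.78658173]
lid 0.75 975 [358.64975335  73.18904158] [488.63171835 392.42905965]
0.66 95 [ 465.9999859  -130.99997041]
```

View pics/w3.png

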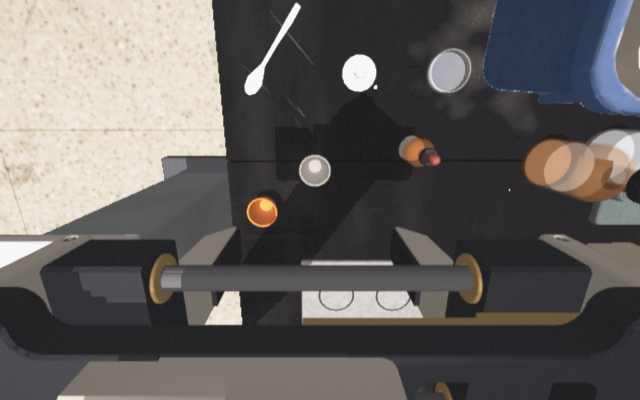

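The wrist picture shows the white crucible at (315,171), the orange one at (262,212), the dropper at (420,152) and the lid at (359,73). My solver used too small a difference step, so I'll fix that and measure again.

```bash
sed -i 's/for g,c in tg\]),guess)/for g,c in tg]),guess,diff_step=2e-3)/' h.py
python3 - <<'E'
from h import *
GU=dict(crucible=(434,272,0),dropper=(558,292,0),lid=(488,393,0),stopper_large=(466,-131,8))
for n in("wrist","top","scene"):
  g=get_image(n)
  for l,gu in GU.items():
    for d in spotter.silhouettes(n,l): print(n,l,round(d["score"],2),d["mask"].sum(),locate([(g,d["mask"])],l,gu[2],gu[:2])[0].round(1))
E
```

```text
wrist crucible 0.68 705 [361.5 217.2]
wrist crucible 0.58 719 [432.2 273.6]
wrist dropper 0.56 997 [563.9 296.6]
wrist lid 0.68 922 [488.9 392.3]
top crucible 0.61 94 [435.2 270.5]
top dropper 0.22 42 [ 560.7 -279.8]
top stopper_large 0.57 75 [ 464.3 -131.8]
scene crucible 0.52 252 [364.8 217.9]
scene dropper 0.75 259 [565.1 297.7]
scene lid 0.79 224 [491.2 392.1]
scene stopper_large 0.52 96 [ 466.  -130.5]
```

```bash
python3 -m inch '[[[0.01,-0.004,0.18,0],[0,0,0.18,0],[0,0,0.18,0],[0,0,0.14,0],[0,0,0.053,0],[0,0,0,0],[0,0,0,0]]]' 0 15; python3 -m inch '[[[0,0,0,0],[0,0,0,0],[0,0,0,0],[0,0,0,0],[0,0,0,0],[0,0,0,0],[0,0,0,0]]]' 255 15;  python3 -m inch '[[[0,0,0,0],[0,0,-0.05,0],[0,0,-0.15,0],[0,0,-0.2,0],[0,0,0,0],[0,0,0,0]]]'
```

```text
clock: 12.58
ee_pos: [433.9, 275.8, 21.8]
eef_rot: [3.139, -0.002, 1.57]
force: [-0.7, 0.9, 0.5]
width: 92.2
grasp_force: 0.0
clock: 13.45
ee_pos: [432.7, 274.8, 20.2]
eef_rot: [-3.142, 0.0, 1.57]
force: [0.8, -0.3, -0.5]
width: 37.8
grasp_force: 15.0
clock: 14.2
ee_pos: [432.8, 274.3, 140.8]
eef_rot: [3.141, 0.001, 1.57]
force: [0.5, -0.0, -0.3]
width: 37.6
grasp_force: 15.0
```

```bash
python3 -m inch '[[[-0.136,0.082,0,0],[-0.136,0.082,0,0],[-0.136,0.082,0,0],[-0.136,0.082,0,0],[-0.136,0.082,0,0],[0,0,0,0],[0,0,0,0],[0,0,0,0]]]'
python3 - <<'E'
from h import *
g=get_image("wrist");cv2.imwrite("pics/w4.png",g["pixels"][:,:,::-1])
s=telemetry.sense();print(s['ee_pos'],s['eef_rot'],s['width'])
for x in(466,556): print(proj(g,np.array([[x,69.3,8.],[x,-130.7,8]])).round(1))
E
```

```text
clock: 15.2
ee_pos: [554.5, 72.3, 139.8]
eef_rot: [-3.14, -0.001, 1.573]
force: [-0.1, 1.2, -0.7]
width: 37.4
grasp_force: 15.0
[554.66093936  72.31152668 139.96326849] [-3.14071125e+00 -3.55438779e-04  1.57321379e+00] 37.488742616866524
[[231.2 191.2]
 [244.4 346.2]]
[[317.7 191.5]
 [316.8 346.5]]
```

View pics/w4.png

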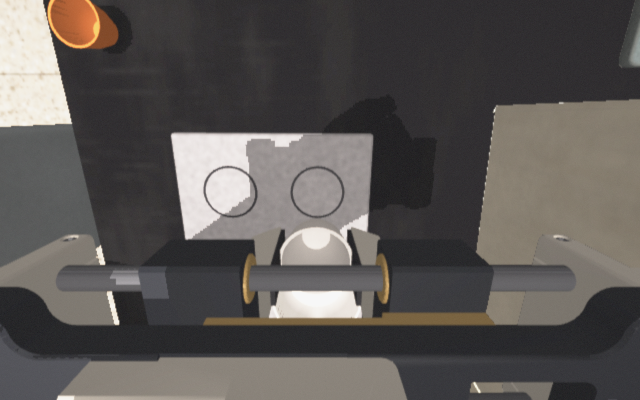

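The ring at (317.5,191.5) matches the prediction for (556,69.3), so I'll lower the crucible.

```bash
python3 -m inch '[[[-0.006,0.004,0.14,0],[0,0,0.14,0],[0,0,0.06,0],[0,0,0.025,0],[0,0,0.006,0],[0,0,0,0],[0,0,0,0],[0,0,0,0]]]'; python3 -m inch '[[[0,0,0,0],[0,0,0,0],[0,0,0,0],[0,0,0,0],[0,0,0,0],[0,0,0,0]]]' 80 15
python3 -m inch '[[[0,0,-0.05,0],[0,0,-0.1,0],[0,0,-0.2,0],[0,0,-0.2,0],[0,0,-0.15,0],[0,0,0,0]]]' 0
python3 - <<'E'
from h import *
GU=dict(crucible=(556,69,8))
for n in("wrist","top","scene"):
  g=get_image(n)
  for l,gu in GU.items():
    for d in spotter.silhouettes(n,l): print(n,l,round(d["score"],2),d["mask"].sum(),locate([(g,d["mask"])],l,gu[2],gu[:2])[0].round(1))
E
```

```text
clock: 16.25
ee_pos: [557.3, 68.8, 29.5]
eef_rot: [3.141, 0.0, 1.57]
force: [-0.1, -1.3, -0.6]
width: 37.8
grasp_force: 15.0
clock: 17.0
ee_pos: [556.8, 69.0, 28.9]
eef_rot: [-3.142, 0.0, 1.57]
force: [-0.2, -0.7, 0.6]
width: 62.9
grasp_force: 0.0
clock: 17.75
ee_pos: [559.2, 70.1, 244.0]
eef_rot: [3.133, -0.0, 1.571]
force: [0.2, -0.4, -0.8]
width: 92.0
grasp_force: 0.0
wrist crucible 0.78 757 [556.4  67.8]
wrist crucible 0.73 1273 [365. 216.]
top crucible 0.47 138 [362.  214.9]
scene crucible 0.71 199 [561.4  65.3]
scene crucible 0.56 243 [360.  222.7]
```

```bash
python3 -m inch '[[[0.18,-0.037,0,0],[0.18,-0.037,0,0],[0.18,-0.038,0,0],[0.18,-0.038,0,0],[0.18,-0.038,0,0],[0.178,-0.038,0,0],[0,0,0,0],[0,0,0,0]]]'
python3 -m inch '[[[0,0,0.15,0],[0,0,0.15,0],[0,0,0,0],[0,0,0,0],[0,0,0,0]]]'
python3 - <<'E'
from h import *
s=telemetry.sense();print(s['ee_pos'],s['eef_rot'],s['width'])
g=get_image("wrist");cv2.imwrite("pics/w5.png",g["pixels"][:,:,::-1])
for d in spotter.silhouettes("wrist","lid"): print(d["score"],d["mask"].sum(),cen(np.argwhere(d["mask"])[:,::-1]),locate([(g,d["mask"])],"lid",0,(489,392))[0])
E
```

```text
clock: 19.05
ee_pos: [488.7, 392.0, 237.6]
eef_rot: [-3.14, 0.002, 1.571]
force: [0.8, -0.5, -0.7]
width: 91.9
grasp_force: 0.0
clock: 19.68
ee_pos: [490.4, 393.1, 151.2]
eef_rot: [3.139, -0.002, 1.57]
force: [0.0, 0.8, -0.1]
width: 91.8
grasp_force: 0.0
[490.43905901 393.08410507 151.22656736] [ 3.13881164e+00 -2.11532807e-03  1.56954737e+00] 91.82433698518975
0.73 1131 [313.8379693  185.32117343] [488.43125691 392.07870371]
```

View pics/w5.png

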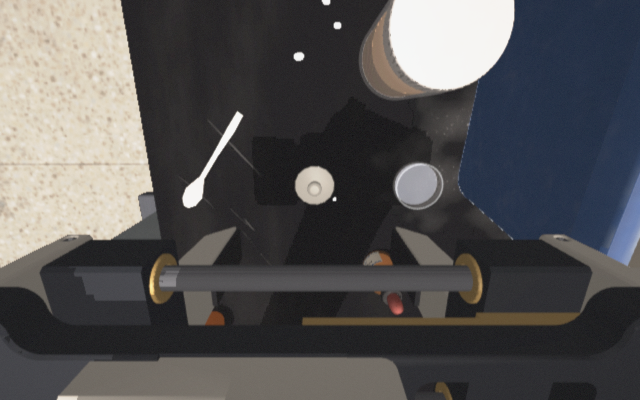

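The lid is at (314,185) with its knob central, a glass dish is to its right at (418,185), and the dropper is below at (380,265). I'll go down with the fingers part closed.

```bash
python3 -m inch '[[[0,0,0.12,0],[0,0,0.12,0],[0,0,0.12,0],[0,0,0.07,0],[0,0,0,0],[0,0,0,0],[0,0,0,0]]]' 80 15; python3 -c "
from cell import telemetry
print(telemetry.sense()['ee_pos'])"
```

```text
clock: 20.65
ee_pos: [490.1, 393.3, 21.6]
eef_rot: [3.139, -0.002, 1.57]
force: [-1.3, -0.0, -0.4]
width: 62.9
grasp_force: 0.0
[490.08036024 393.27492733  21.60992906]
```

```bash
python3 -m inch '[[[-0.003,-0.003,0.018,0],[0,0,0,0],[0,0,0,0],[0,0,0,0]]]'; python3 -m inch '[[[0,0,0,0],[0,0,0,0],[0,0,0,0],[0,0,0,0],[0,0,0,0],[0,0,0,0],[0,0,0,0]]]' 255 15
python3 -m inch '[[[0,0,0,0],[0,0,-0.05,0],[0,0,-0.15,0],[0,0,-0.15,0],[0,0,0,0],[0,0,0,0]]]'
```

```text
clock: 21.15
ee_pos: [488.3, 391.5, 14.6]
eef_rot: [3.141, -0.0, 1.57]
force: [0.5, 1.6, -0.8]
width: 63.1
grasp_force: 0.0
clock: 22.02
ee_pos: [488.3, 391.5, 14.6]
eef_rot: [3.142, -0.0, 1.57]
force: [-0.3, -0.6, 0.1]
width: 13.1
grasp_force: 15.0
clock: 22.78
ee_pos: [488.4, 391.1, 119.9]
eef_rot: [3.141, 0.0, 1.57]
force: [-1.2, -1.0, -0.2]
width: 13.1
grasp_force: 15.0
```

```bash
python3 -m inch '[[[-0.18,0.038,0,0],[-0.18,0.038,0,0],[-0.18,0.038,0,0],[-0.18,0.038,0,0],[-0.18,0.038,0,0],[-0.177,0.037,0,0],[0,0,0,0],[0,0,0,0]]]'
python3 - <<'E'
from h import *
s=telemetry.sense();print(s['ee_pos'],s['eef_rot'],s['width'])
g=get_image("wrist");cv2.imwrite("pics/w6.png",g["pixels"][:,:,::-1])
for d in spotter.silhouettes("wrist","crucible"): print(d["score"],d["mask"].sum(),cen(np.argwhere(d["mask"])[:,::-1]),locate([(g,d["mask"])],"crucible",8,(556,68))[0])
E
```

```text
clock: 23.78
ee_pos: [555.3, 68.5, 118.6]
eef_rot: [-3.14, -0.001, 1.57]
force: [-0.8, -0.0, 0.0]
width: 13.4
grasp_force: 15.0
[555.2984186   68.52184977 118.60413247] [-3.13961346e+00 -7.81241185e-04  1.56981810e+00] 13.426392272664206
0.98 2591 [60.00519088 18.02076352] [369.07915587 209.62133781]
0.89 937 [318.42519435 198.5145169 ] [557.064038    74.98020591]
```

View pics/w6.png

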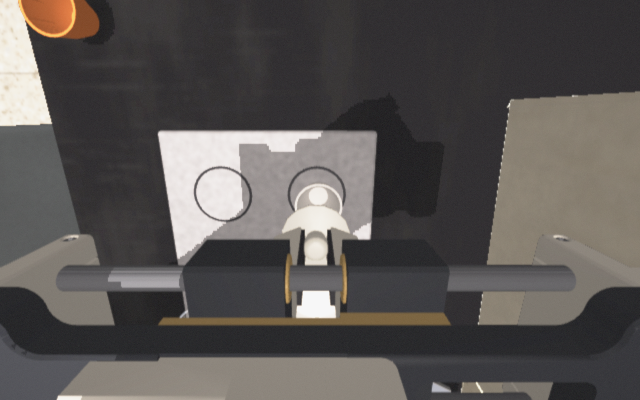

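The lid hangs level at (317,222), and the crucible stands in its ring at (318,200). I'll lower it.

```bash
python3 -m inch '[[[-0.001,0.003,0.08,0],[0,0,0.07,0],[0,0,0.03,0],[0,0,0.012,0],[0,0,0,0],[0,0,0,0],[0,0,0,0]]]'
```

```text
clock: 24.75
ee_pos: [557.5, 68.0, 62.4]
eef_rot: [3.141, 0.0, 1.57]
force: [-0.1, 1.0, -0.8]
width: 13.2
grasp_force: 15.0
```

```bash
python3 -m inch '[[[0,-0.002,0.007,0],[0,0,0,0],[0,0,0,0],[0,0,0,0]]]'; python3 -m inch '[[[0,0,0.002,0],[0,0,0,0],[0,0,0,0]]]'
```

```text
clock: 25.25
ee_pos: [556.6, 68.1, 59.9]
eef_rot: [3.141, -0.0, 1.57]
force: [0.6, -0.0, -0.0]
width: 13.1
grasp_force: 15.0
clock: 25.62
ee_pos: [556.5, 68.1, 59.2]
eef_rot: [3.142, -0.0, 1.57]
force: [-0.7, 0.3, 0.3]
width: 13.1
grasp_force: 15.0
```

```bash
python3 -m inch '[[[0,0,0,0],[0,0,0,0],[0,0,0,0],[0,0,0,0],[0,0,0,0]]]' 160;python3 -m inch '[[[0,0,-0.05,0],[0,0,-0.15,0],[0,0,-0.2,0],[0,0,-0.2,0],[0,0,0,0],[0,0,0,0]]]' 0
python3 - <<'E'
from h import *
for n in("wrist","top","scene"):
  g=get_image(n)
  if n=="wrist":cv2.imwrite("pics/w7.png",g["pixels"][100:300,200:450,::-1])
  for l,z in dict(crucible=8,lid=44).items():
    for d in spotter.silhouettes(n,l): print(n,l,round(d["score"],2),d["mask"].sum(),locate([(g,d["mask"])],l,z,(556,68))[0].round(1))
E
```

```text
clock: 26.25
ee_pos: [556.5, 68.1, 59.2]
eef_rot: [3.142, -0.0, 1.57]
force: [0.1, 0.7, 0.3]
width: 34.2
grasp_force: 0.0
clock: 27.0
ee_pos: [556.4, 67.7, 239.9]
eef_rot: [3.141, 0.001, 1.57]
force: [-0.5, 0.7, 0.3]
width: 89.3
grasp_force: 0.0
wrist crucible 0.93 1288 [365.3 216.2]
wrist lid 0.76 890 [555.8  68.3]
wrist lid 0.32 1018 [473.4 -23.9]
wrist lid 0.29 384 [ 471.8 -116.7]
top crucible 0.67 126 [361.2 215.5]
scene crucible 0.74 243 [359.9 221.6]
scene crucible 0.61 54 [545.8  78.9]
scene lid 0.59 137 [559.3  68.7]
```

View pics/w7.png

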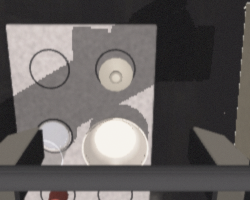

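The crop shows the lid lying concentric with the ring at (116,74). Now I'll fetch the dropper.

```bash
python3 -m inch '[[[0.16,0.005,0,0],[0.16,0.005,0,0],[0.16,0.005,0,0],[0.16,0.005,0,0],[0.124,0.005,0,0],[0,0,0,0],[0,0,0,0],[0,0,0,0]]]'
python3 - <<'E'
from h import *
s=telemetry.sense();print(s['ee_pos'],s['eef_rot'],s['width'])
g=get_image("wrist");cv2.imwrite("pics/w8.png",g["pixels"][:,:,::-1])
for d in spotter.silhouettes("wrist","dropper"): print(d["score"],d["mask"].sum(),cen(np.argwhere(d["mask"])[:,::-1]),locate([(g,d["mask"])],"dropper",0,(564,296))[0])
print(proj(g,np.array([[564,297,0],[564,297,85.],[582,297,40],[546,297,40]])).round())
E
```

```text
clock: 28.45
ee_pos: [564.7, 295.4, 239.0]
eef_rot: [-3.142, 0.001, 1.568]
force: [-0.1, -0.1, 0.4]
width: 91.7
grasp_force: 0.0
[564.73537472 295.35557333 238.95576463] [-3.14151867e+00  1.20390562e-03  1.56801523e+00] 91.73104788617938
0.69 674 [315.40113431 171.16834236] [563.99292461 296.63867948]
[[315. 167.]
 [315. 182.]
 [330. 173.]
 [301. 173.]]
```

View pics/w8.png

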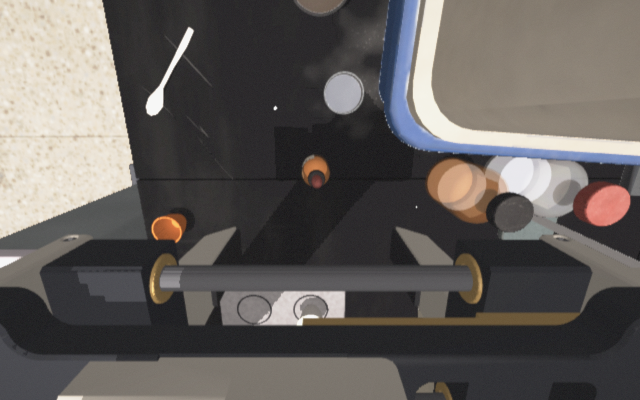

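The dropper stands at (316,170), and the brown bottle at (455,185) is well clear. I'll go down.

```bash
python3 -m inch '[[[0.004,-0.002,0.17,0],[0,0,0.17,0],[0,0,0.17,0],[0,0,0.12,0],[0,0,0.07,0],[0,0,0,0],[0,0,0,0]]]' 0 15; python3 -m inch '[[[0,0,0,0],[0,0,0,0],[0,0,0,0],[0,0,0,0],[0,0,0,0],[0,0,0,0],[0,0,0,0],[0,0,0,0]]]' 255 15
```

```text
clock: 29.42
ee_pos: [564.6, 299.2, 30.9]
eef_rot: [3.139, -0.001, 1.57]
force: [-0.7, 0.6, 1.3]
width: 92.0
grasp_force: 0.0
clock: 30.42
ee_pos: [563.6, 298.5, 29.2]
eef_rot: [3.142, -0.0, 1.57]
force: [0.5, 0.6, -0.2]
width: 34.6
grasp_force: 15.0
```

```bash
python3 -m inch '[[[0,0,-0.05,0],[0,0,-0.12,0],[0,0,-0.13,0],[0,0,-0.06,0],[0,0,0,0],[0,0,0,0]]]'; python3 -m inch '[[[-0.06,-0.005,0,0],[-0.12,-0.005,0,0],[-0.17,-0.005,0,0],[-0.18,-0.005,0,0],[-0.18,-0.005,0,0],[-0.18,0,0,0],[-0.18,0,0,0],[-0.16,0,0,0]]]';  python3 -m inch '[[[-0.12,0,0,0],[-0.07,0,0,0],[0,0,0,0],[0,0,0,0],[0,0,0,0]]]'
python3 - <<'E'
from h import *
s=telemetry.sense();print(s['ee_pos'],s['eef_rot'],s['width'])
g=get_image("wrist");cv2.imwrite("pics/w9.png",g["pixels"][:,:,::-1])
print(proj(g,np.array([[556,-130.7,8.]])).round(1))
E
```

```text
clock: 31.18
ee_pos: [562.9, 297.6, 135.8]
eef_rot: [-3.14, 0.001, 1.57]
force: [-0.4, -1.1, -0.9]
width: 34.5
grasp_force: 15.0
clock: 32.17
ee_pos: [554.2, -74.2, 136.1]
eef_rot: [-3.139, 0.001, 1.568]
force: [0.2, 0.7, 0.5]
width: 34.7
grasp_force: 15.0
clock: 32.8
ee_pos: [556.0, -125.2, 137.4]
eef_rot: [3.141, -0.001, 1.574]
force: [0.3, -0.6, -0.5]
width: 34.7
grasp_force: 15.0
[ 556.01892193 -125.21177115  137.41246858] [ 3.14128680e+00 -7.47093716e-04  1.57373577e+00] 34.70296758747689
[[316.  194.4]]
```

View pics/w9.png

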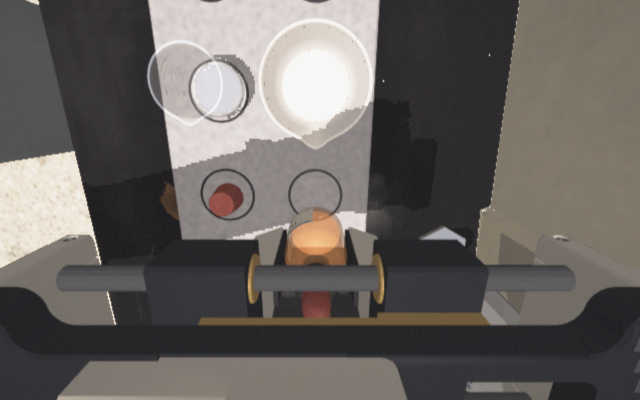

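The ring at (316,194) matches the prediction, the stopper stands in its own ring at (228,198), and the dropper is held at (316,240). I'll lower it.

```bash
python3 -m inch '[[[-0.013,0,0.11,0],[0,0,0.11,0],[0,0,0.06,0],[0,0,0.03,0],[0,0,0.012,0],[0,0,0,0],[0,0,0,0],[0,0,0,0]]]'; python3 -m inch '[[[0,0,0,0],[0,0,0,0]]]'
python3 - <<'E'
from h import *
g=get_image("scene");cv2.imwrite("pics/s10.png",cv2.resize(g["pixels"][120:240,250:410,::-1],None,fx=4,fy=4,interpolation=cv2.INTER_CUBIC))
E
```

```text
clock: 33.85
ee_pos: [556.3, -131.6, 41.2]
eef_rot: [3.141, 0.0, 1.57]
force: [-0.7, -0.2, -0.5]
width: 34.6
grasp_force: 15.0
clock: 34.1
ee_pos: [555.9, -131.5, 40.7]
eef_rot: [3.141, 0.0, 1.57]
force: [0.2, -0.5, -0.7]
width: 34.7
grasp_force: 15.0
```

View pics/s10.png

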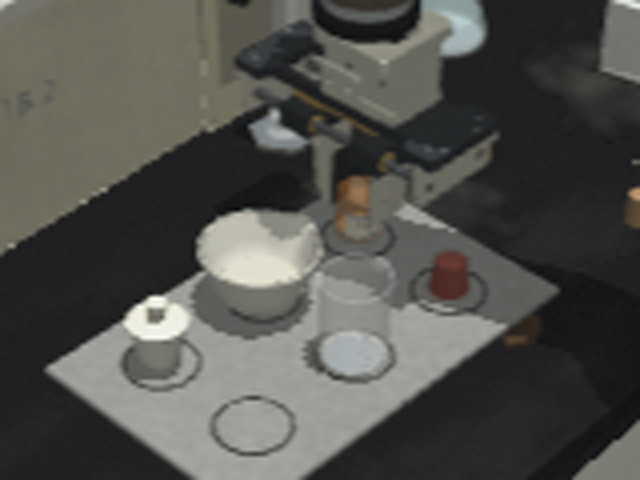

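The scene crop shows the bottle upright just above its ring at (358,230), the lidded crucible at (158,340) and the stopper at (450,275). I'll take out the last 2 mm and release.

```bash
python3 -m inch '[[[0.004,0,0.004,0],[0,0,0.003,0],[0,0,0.002,0],[0,0,0,0],[0,0,0,0],[0,0,0,0]]]'; python3 -m inch '[[[0,0,0,0],[0,0,0,0],[0,0,0,0],[0,0,0,0],[0,0,0,0]]]' 100; python3 -m inch '[[[0,0,-0.03,0],[0,0,-0.1,0],[0,0,-0.18,0],[0,0,-0.2,0],[0,0,-0.2,0],[0,0,0,0],[0,0,0,0],[0,0,0,0]]]'
python3 - <<'E'
from h import *
GU=dict(crucible=(556,69,8),lid=(556,69,44),dropper=(556,-131,8),stopper_large=(466,-131,8))
s=telemetry.sense();print(s['ee_pos'])
for n in("wrist","top","scene"):
  g=get_image(n)
  if n=="wrist": cv2.imwrite("pics/w11.png",g["pixels"][:,:,::-1])
  for l,gu in GU.items():
    for d in spotter.silhouettes(n,l):
        x=locate([(g,d["mask"])],l,gu[2],gu[:2])[0].round(1)
        if abs(x-gu[:2]).max()<40: print(n,l,round(d["score"],2),d["mask"].sum(),x)
E
```

```text
clock: 34.9
ee_pos: [555.9, -130.3, 37.9]
eef_rot: [3.142, 0.0, 1.57]
force: [-0.1, -0.2, 0.0]
width: 34.9
grasp_force: 15.0
clock: 35.52
ee_pos: [555.9, -130.2, 38.0]
eef_rot: [3.141, -0.0, 1.57]
force: [0.1, -0.1, 0.5]
width: 55.9
grasp_force: 0.0
clock: 36.52
ee_pos: [554.8, -130.3, 249.5]
eef_rot: [-3.139, -0.001, 1.57]
force: [-0.6, 0.3, -0.2]
width: 56.0
grasp_force: 0.0
[ 554.75150599 -130.28897132  249.53146153]
wrist crucible 0.57 54 [556.7  47.6]
wrist lid 0.78 420 [556.3  56.2]
wrist dropper 0.77 725 [ 556.2 -132.2]
scene lid 0.54 115 [558.3  69. ]
scene dropper 0.75 220 [ 557.4 -132. ]
scene stopper_large 0.68 107 [ 466.6 -131.6]
```

View pics/w11.png

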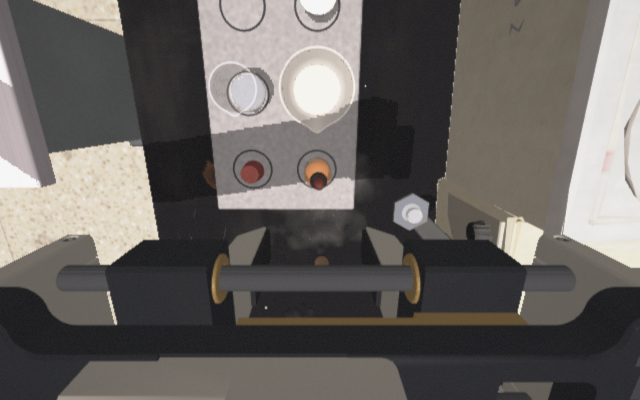

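The dropper at (317,172) and the stopper at (252,172) stand centred in their rings. The lidded crucible is at the top edge, cut off by the frame, but the scene camera puts it right. Handing in.

```bash
python3 -c "
from cell import job
print(job.finish_job())"
```

```text
the job is handed in; nothing more can be done
None
```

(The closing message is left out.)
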